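# Feel out the hidden release of the dispensary drawer

### The job

The drawer of the low wooden cabinet on the counter has no handle: its release key is sunk in a notch somewhere along the raised metal strip on the front edge of the cabinet's top. Put a closed fingertip on the left end of the strip (left as seen from the robot), sweep it along the strip to the right, touching, until you find the notch, then press down inside the notch until the drawer springs ajar. Leave the drawer ajar, take the hand away, and leave the jars and the carton where they stand.

Things in the scene. Friction and masses are not known exactly. Their poses are not given: they have to be found in the camera images.
- cabinet: low wooden cabinet fixed to the counter, 260 (x) x 400 (y) x 110 (z) mm; origin at the centre of its underside, x away from its drawer front (which faces the robot), y to the left as seen from the robot, z up. A straight rigid aluminium strip, 32 mm wide (x), 18 mm high, 380 mm long (y), runs along the front edge of its top, its centre line 113 mm in front of the origin
- edge_left (a point): left end of the strip's top face, mid-width, 128 mm above the counter; axes as the cabinet's: the strip runs from here along -y, unbroken but for one notch cut right across it, 46 mm long, its centre 135 to 245 mm from here (place unknown: feel for it). The key fills the notch's floor, its top 8 mm below the strip's top
- release_key (a joint): spring key in the floor of the notch, 28 x 43 mm: 0 up, 0.008 m fully pressed (straight down); it takes 1.6 N to start and 4.8 N fully down, lets the drawer go at about 0.005 m and rises again when let go
- drawer (a joint): drawer of the cabinet, 372 mm wide, full-width plain front below the strip: 0 shut and latched, it springs by itself to 0.06 m (towards the robot, cabinet's -x) when the key is pressed, and stays there
- jar_top: white jar, 64 mm diameter, 85 mm high, loose on the rear half of the cabinet's top, origin at the centre of its underside
- jar_side: white jar, 72 mm diameter, 100 mm high, loose on the counter on the right, origin at the centre of its underside
- carton: closed carton 100 x 70 x 60 mm, loose on the counter on the left, origin at the centre of its underside

How it is judged:
On the way, in this order (a step that is already met when the one before it is completed fails the run):
1. the fingertip touches the strip's left end (within 45 mm of it) (contact force between the fingers and cabinet above 0.2 N and y of the grasp point in the frame of edge_left above -0.045 m and z of the grasp point in the frame of edge_left above 0 m).
2. still on the strip, the fingertip touches it 65 to 125 mm from the left end (contact force between the fingers and cabinet above 0.2 N and y of the grasp point in the frame of edge_left between -0.125 and -0.065 m and z of the grasp point in the frame of edge_left above 0 m).
3. the key in the notch is pressed down at least 4 mm while the drawer is still shut (value of joint release_key above 0.004 m and value of joint drawer below 0.04 m).
At the end, for the whole second after the job is handed in: the drawer stands ajar by at least 50 mm and at rest, and the release key has been let go and is up again (within 2 mm) (value of joint drawer above 0.05 m and velocity of joint drawer below 0.01 m/s and value of joint release_key below 0.002 m); the robot touches nothing.
It fails at once if a jar or the carton is moved by more than 15 mm, lifted or tipped over (distance of any of jar_top, jar_side, carton from where it was at the start of the episode above 0.015 m or angle between any of jar_top, jar_side, carton's own z axis and vertical above 0.3 rad).
It also fails if it takes over 51 s, if anything falls off the work surface, if the arm or the gripper's body presses on something with over 40 N, if the wrist force passes 120 N, or if a joint passes its speed limit or range.

### The arm

A 6-joint arm with a two-finger parallel gripper is mounted at the origin on the work surface. World frame = base frame: x ahead of the robot, y to its left, z up, the work surface at z = 0. Lengths are in m, angles in rad, forces in N, time in s.
With the tool pointing down it reaches from about 0.375 to 0.9 m from the base axis. Payload 3.1 kg.
Tool frame: the origin (TCP) lies at the very end of the fingers, on their centre line; the grasp point (between the pads) lies 19 mm behind it (tcp_to_grasp is the distance from the TCP to the grasp point, in m); z points along the fingers, y is the direction in which the jaws open and shut (so a half turn about z gives the same grasp; the last joint's range is limited). The gripper opens to 85 mm and grips with 20 to 120 N. Pads are 22 mm wide; open, the fingers measure 114 mm over their backs; the gripper's body (76 mm by 85 mm) begins 54 mm behind the grasp point. The pads swing forward as they close: fully open they stand 13 mm farther back than shut.
Start: joints at [1.056, 0.527, 1.433, -0, 1.181, -0.178], TCP at [0.206, 0.59, 0.231] pointing down, gripper open.
Joint ranges: [-3.08, 3.08], [-0.75, 2.2], [0.22, 2.44], [-1.43, 4.57], [0, 2.65], [-2.85, 2.85]. Speed limits (rad/s): [2.79, 2.79, 3.14, 3.14, 3.14, 3.14].

### API

Orientations are given as a unit quaternion [x, y, z, w].
In Python, from station import sense, snapshot, camera_info, sign_off, tcp_to_grasp gives the robot as it stands.
- The arm moves only by the shell command python3 -m inch 'ROWS' [FORCE]. ROWS is JSON, a list of rows, each a list of 3 entries, a list of its own where there are three numbers: the closure, from -1 (fully open) to 1 (shut), so that 0 is half open, then the shift along the tool's x, y, z normalised to -1 to 1, where 1 is 10 cm, then the turn, a rotation vector about the tool's x, y, z normalised to -1 to 1, where 1 is 360 degrees. In form: [[jaw, [dx, dy, dz], [ax, ay, az]], ...]. A call has 1 to 20 rows; each row is the pose to reach, as a shift and turn from the pose commanded when the call began, along the tool's axes at that moment, turning the shorter way round; what a row does not reach only later rows make up. A row lasts 1/10 s, in which the tool goes at most 50 mm and 8.59 degrees, less where a joint would pass 70% of its speed; a pose out of reach is approached as far as the arm can. A call with a number of a shift or a turn outside -1 to 1 is refused whole. A call with a gripper value outside its range is refused whole. The fingers move at their own pace and stop on an object; FORCE is the grip in N (left out, the last holds). Time passes only in rows, so rows that repeat a pose let the fingers close. It gives the time, the measured TCP pose, the force and the opening at its end, in the units of the state.
- sense(): the state, without advancing time (a new reading comes with each control period).
- snapshot(name): name is "scene" or "top"; returns (picture, depth): 480x640x3 uint8, blue, green, red; 480x640 float32, m along the optical axis (not along the pixel's ray), 0 where there is no reading.
- camera_info(name): a dict with "K" (3x3 intrinsics, pixels), "origin" and "orientation" of the camera in the world. Camera axes: x right, y down, z forward; pixel columns grow to the right and rows downward; lengths in m; the calibration is good to about 2 mm. A picture is of the moment at which its call begins. camera_info takes no time and is no camera call.
- sign_off(): hands the job in, once; it reports no verdict.
The state is a dict: "t": time; "q": joint angles; "qd": joint speeds; "tau": joint torques, N m; "tcp_pos": TCP position; "tool_rot": TCP orientation; "force": force on the tool from outside, world axes, zero at the start; "ft_torque": the same for the moment, N m; "finger_gap": opening from 0.0 (shut) to 1.0 (fully open).
Only numpy, scipy, OpenCV 4.12 (cv2) and the standard library are available. Lean on these libraries where they do the work, as an engineer would, in place of code of your own. Each camera call takes 0.05 s, during which the arm holds its last target.

## Working session

There is one attempt and no reset: what is moved stays moved. The work goes in short steps, Python scripts to look and compute and a shell command to move; the robot and the scene stay as the last step left them, time stands still between calls to the robot, and variables do not carry over. Pictures are saved under pics/ and viewed, and the job is handed in when it is done.

```bash
mkdir -p pics; ls; python3 - <<'E'
from station import *
import cv2
s=sense();print(s, tcp_to_grasp)
for n in("scene","top"):
    p,d=snapshot(n);cv2.imwrite(f"pics/{n}0.png",p);print(n,camera_info(n))
    import numpy as np;np.save(f"pics/{n}0.npy",d)
E
```

```text
pics
{'t': 0.0, 'q': array([ 1.05652063e+00,  5.28470745e-01,  1.43387373e+00,  5.55678050e-05,
        1.18140241e+00, -1.78520058e-01]), 'qd': array([-9.70870908e-04, -2.66726662e-04, -1.12688376e-04,  1.96805608e-03,
       -7.49935870e-04,  5.89210496e-06]), 'tau': array([ 8.05381715e-04, -4.42335856e+01, -1.78033519e+01, -1.70950620e-04,
        8.22378730e-03,  1.32941022e-05]), 'tcp_pos': array([0.20554676, 0.5894934 , 0.23033989]), 'tool_rot': array([ 1.67100712e-01,  9.85939243e-01, -1.00441685e-03, -3.89861090e-04]), 'force': array([ 0.08155127, -0.21907733,  0.23507222]), 'ft_torque': array([ 0.0324444 , -0.04242377, -0.02944669]), 'finger_gap': 1.0040392786107544} 0.0187
scene {'K': array([[494.47763707,   0.        , 323.24477239],
       [  0.        , 494.47763707, 236.61744409],
       [  0.        ,   0.        ,   1.        ]]), 'origin': array([0.97239075, 0.6801417 , 0.68227498]), 'orientation': array([ 0.23764382,  0.86297287, -0.43302309, -0.10627437])}
top {'K': array([[508.65522885,   0.        , 327.04090979],
       [  0.        , 508.65522885, 237.63030076],
       [  0.        ,   0.        ,   1.        ]]), 'origin': array([2.86189859e-01, 5.31088634e-04, 1.43067406e+00]), 'orientation': array([ 0.71992877, -0.68454599,  0.08145885, -0.08039785])}
```

View pics/scene0.png

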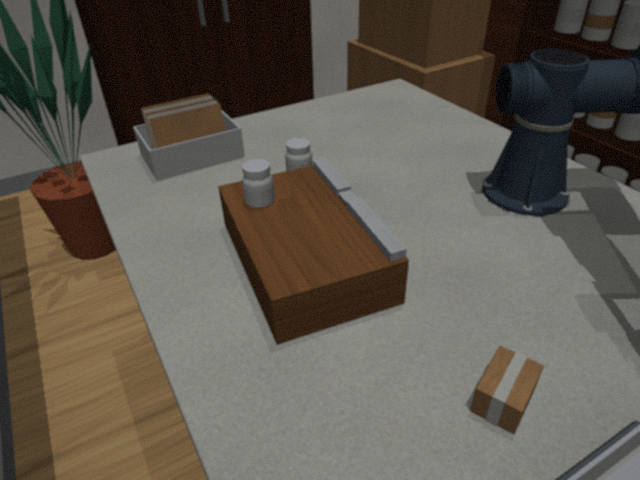

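View pics/top0.png

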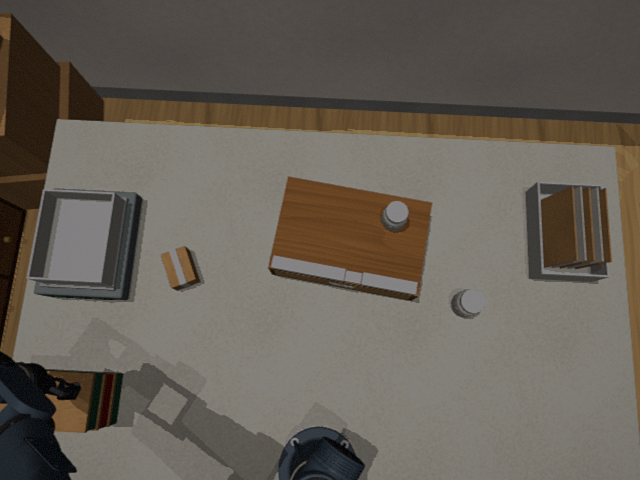

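The top view shows the strip running from about (272,262) to (418,292), with what looks like a notch near (354,278). jar_top is at (396,214), jar_side at (468,303) and the carton at (181,267). I'll enlarge the strip next.

```bash
cat > h.py <<'E'
import numpy as np
from station import *
from scipy.spatial.transform import Rotation as R
def px2w(n,u,v,z):
    c=camera_info(n);r=R.from_quat(c["orientation"]).apply(np.linalg.solve(c["K"],[u,v,1]));o=np.array(c["origin"])
    return o+r*(z-o[2])/r[2]
def pxd(n,u,v,d):
    c=camera_info(n);return np.array(c["origin"])+R.from_quat(c["orientation"]).apply(np.linalg.solve(c["K"],[u,v,1])*d)
E
python3 - <<'E'
import cv2,numpy as np
from h import *
p=cv2.imread("pics/top0.png")
cv2.imwrite("pics/c1.png",cv2.resize(p[240:310,260:430],None,fx=4.7,fy=4.7,interpolation=cv2.INTER_CUBIC))
d=np.load("pics/top0.npy")
for u,v in((280,264),(310,270),(340,275),(354,277),(365,280),(400,287)):print(u,v,pxd("top",u,v,d[v,u]))
E
```

```text
280 264 [0.51391443 0.12474563 0.1276416 ]
310 270 [0.50148804 0.04590538 0.13147187]
340 275 [ 0.494008   -0.0323555   0.12124437]
354 277 [ 0.49051478 -0.06888047  0.12185786]
365 280 [ 0.4828458  -0.09704566  0.13026473]
400 287 [ 0.46947248 -0.18770979  0.12893131]
```

View pics/c1.png

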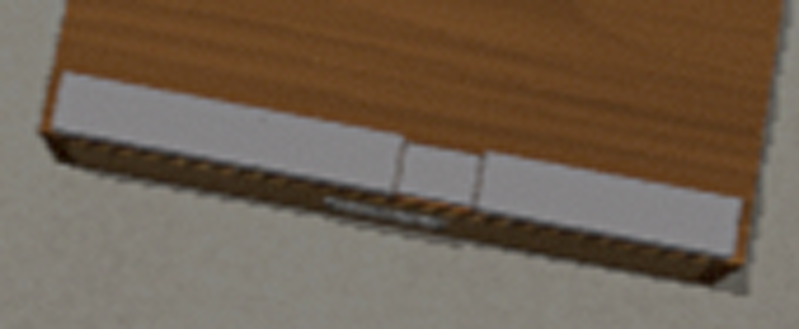

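The crop shows the strip's left end at about (59,101) and its right end at about (737,227). The notch runs from about (400,163) to (480,180).

```bash
python3 - <<'E'
from h import *
f=lambda u,v,n="top":px2w(n,260+(u+.5)/4.7-.5,240+(v+.5)/4.7-.5,.128)
L,Rr,a,b=f(59,101),f(737.5,227),f(400,163),f(480,180)
for x in(L,Rr,a,b):print(x)
d=(Rr-L);print("len",np.linalg.norm(d));u=d/np.linalg.norm(d);print("dir",u,"yaw",np.degrees(np.arctan2(u[0],-u[1])))
print("notch along",(a-L)@u,(b-L)@u)
print("width",np.linalg.norm(f(65,72)-f(54,130)))
s=sense();Rm=R.from_quat(s["tool_rot"]).as_matrix();print(Rm)
print("u in tool",Rm.T@u)
# jars, carton
for n,(x,y),z in(("jt",(396,212),.195),("js",(470,302),.1),("ct",(179,266),.06)):print(n,px2w("top",x,y,z))
E
```

```text
[0.5204599 0.1455959 0.128    ]
[ 0.46941466 -0.23039917  0.128     ]
[ 0.49541345 -0.04428358  0.128     ]
[ 0.48821302 -0.08860641  0.128     ]
len 0.3794442043725677
dir [-0.13452634 -0.99091002  0.        ] yaw -7.73123142933749
notch along 0.19152287818046046 0.23641146977559493
width 0.03302715574164638
[[-9.44141554e-01  3.29538686e-01 -9.90036886e-04]
 [ 3.29539976e-01  9.44140014e-01 -1.74298109e-03]
 [ 3.60353741e-04 -1.97187761e-03 -9.99997991e-01]]
u in tool [-0.19953255 -0.97988943  0.00186032]
jt [ 0.65004021 -0.1648287   0.195     ]
js [ 0.44339739 -0.37554818  0.1       ]
ct [0.506236   0.40557869 0.06      ]
```

The measurements agree with the given sizes: strip length 379 mm against 380, width 33 against 32. The notch probably spans 191–237 mm from the left end. I'll close the fingers, align tool y with the strip, and start towards its left end.

```bash
python3 -m inch '[[1,[-0.3,-0.2,0],[0,0,-0.016]],[1,[-0.7,-0.5,0],[0,0,-0.032]],[1,[-1,-0.75,0],[0,0,-0.032]],[1,[-1,-0.75,0],[0,0,-0.032]],[1,[-1,-0.75,0],[0,0,-0.032]]]' 40
cat > go.py <<'E'
import sys
from h import *
L=np.array([.52046,.1456,.128]);u=np.array([-.13453,-.99091,0])
s=sense();Rm=R.from_quat(s["tool_rot"]).as_matrix()
dist,z=float(sys.argv[1]),float(sys.argv[2])
T=L+u*dist;T[2]=z
print("t",s["t"],"tcp",s["tcp_pos"],"gap",s["finger_gap"],"F",s["force"])
print("along",(s["tcp_pos"]-L)@u,"tooly ang",np.degrees(np.arctan2(Rm[1,1],Rm[0,1])),"zaxis",Rm[:,2])
print("delta tool norm",Rm.T@(T-s["tcp_pos"])*10)
E
python3 go.py .02 .2
```

```text
t: 0.6
tcp_pos: [0.276, 0.4858, 0.2312]
tool_rot: [0.068, 0.998, 0.0, -0.0]
force: [0.1, 0.4, -0.7]
finger_gap: 0.141
t 0.6 tcp [0.27598804 0.48584047 0.23119067] gap 0.14116911359220935 F [ 0.09800631  0.38697609 -0.73817663]
along -0.3042588711677361 tooly ang 82.15100602358288 zaxis [-6.51925233e-04  7.65269881e-05 -9.99999785e-01]
delta tool norm [-2.8870721  -3.23666702  0.31005491]
```

```bash
python3 -m inch '[[1,[-0.4,-0.45,0],[0,0,0]],[1,[-0.8,-0.9,0],[0,0,0]]]'; python3 -m inch '[[1,[-0.4,-0.45,0],[0,0,0]],[1,[-0.8,-0.9,0],[0,0,0]]]';python3 -m inch '[[1,[-0.4,-0.45,0],[0,0,0]],[1,[-0.8,-0.9,0],[0,0,0]],[1,[-0.8,-0.9,0],[0,0,0]],[1,[-0.8,-0.9,0],[0,0,0]]]'; python3 go.py .02 .15
```

```text
t: 0.8
tcp_pos: [0.331, 0.4046, 0.2312]
tool_rot: [0.065, 0.998, 0.001, 0.0]
force: [0.8, 0.1, 0.6]
finger_gap: -0.005
t: 1.0
tcp_pos: [0.3877, 0.3205, 0.2314]
tool_rot: [0.066, 0.998, 0.0, 0.0]
force: [1.3, 0.5, -0.3]
finger_gap: 0.002
t: 1.4
tcp_pos: [0.4568, 0.2195, 0.2313]
tool_rot: [0.069, 0.998, 0.0, 0.001]
force: [-0.7, 0.0, 0.9]
finger_gap: -0.002
t 1.4 tcp [0.45675086 0.21946767 0.23131595] gap -0.001712311576860734 F [-0.67481909  0.03731452  0.92347385]
along -0.06462542167436965 tooly ang 82.10019655276162 zaxis [ 1.66141515e-03  2.92499087e-04 -9.99998577e-01]
delta tool norm [-0.73185191 -0.84452442  0.81389812]
```

```bash
python3 -m inch '[[1,[-0.35,-0.4,0.2],[0,0,0]],[1,[-0.73,-0.84,0.5],[0,0,0]],[1,[-0.73,-0.84,0.81],[0,0,0]],[1,[-0.73,-0.84,0.81],[0,0,0]],[1,[-0.73,-0.84,0.81],[0,0,0]]]'; python3 go.py .02 .129; python3 - <<'E'
from h import *
import cv2
p,d=snapshot("scene");cv2.imwrite("pics/s1.png",cv2.resize(p[120:340,200:460],None,fx=2.7,fy=2.7,interpolation=cv2.INTER_CUBIC))
E
```

```text
t: 1.9
tcp_pos: [0.5144, 0.1289, 0.1494]
tool_rot: [0.067, 0.998, 0.0, -0.002]
force: [-0.7, -0.6, 0.8]
finger_gap: 0.0
t 1.9 tcp [0.51435606 0.12888016 0.14943698] gap 0.00015244701805064746 F [-0.66987073 -0.56438741  0.78951116]
along 0.017389018810278822 tooly ang 82.32308114237262 zaxis [-3.40448078e-03  6.82701821e-04 -9.99993972e-01]
delta tool norm [-0.03867442 -0.02619146  0.20423124]
```

View pics/s1.png

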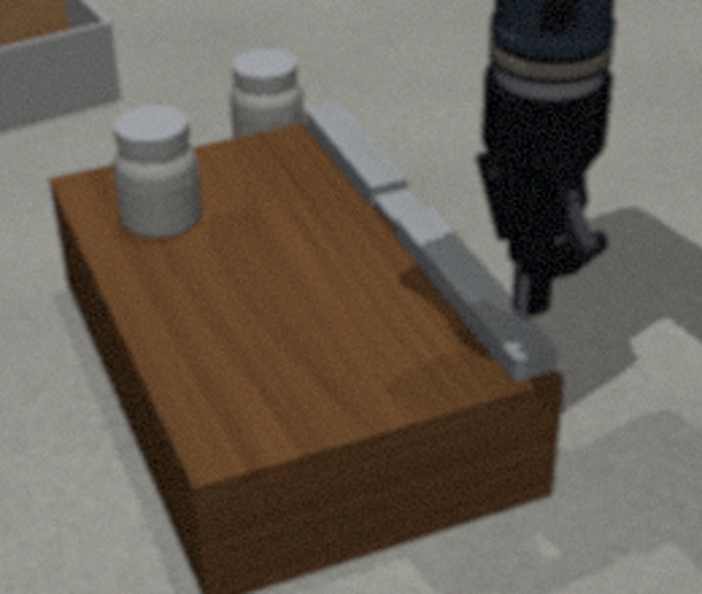

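The fingertip, at crop (530,305), hangs just above the strip's left end, and the notch shows further along near (400,210). Now I'll descend gently until it touches.

```bash
python3 -m inch '[[1,[-0.04,0,0.1],[0,0,0]],[1,[-0.04,0,0.18],[0,0,0]],[1,[-0.04,0,0.2],[0,0,0]],[1,[-0.04,0,0.21],[0,0,0]],[1,[-0.04,0,0.22],[0,0,0]],[1,[-0.04,0,0.22],[0,0,0]]]'; python3 go.py .02 .128
```

```text
t: 2.55
tcp_pos: [0.5194, 0.1268, 0.1285]
tool_rot: [0.067, 0.998, 0.0, 0.0]
force: [-0.1, 0.4, -0.1]
finger_gap: 0.001
t 2.55 tcp [0.51942057 0.12682983 0.12845621] gap 0.0010226732857100687 F [-0.06911541  0.44275169 -0.1062718 ]
along 0.018739387210477153 tooly ang 82.27638463249367 zaxis [ 2.40249004e-04  1.42858717e-06 -9.99999971e-01]
delta tool norm [ 0.01495445 -0.01260442  0.00455816]
```

```bash
python3 -m inch '[[1,[0.01,0,0.01],[0,0,0]],[1,[0.01,0,0.02],[0,0,0]],[1,[0.01,0,0.02],[0,0,0]]]'; python3 -m inch '[[1,[0,0,0.01],[0,0,0]],[1,[0,0,0.01],[0,0,0]]]'; python3 go.py .02 .128
```

```text
t: 2.85
tcp_pos: [0.5193, 0.1269, 0.128]
tool_rot: [0.067, 0.998, 0.0, 0.001]
force: [-2.1, -0.8, 10.2]
finger_gap: -0.001
t: 3.05
tcp_pos: [0.5193, 0.1269, 0.128]
tool_rot: [0.067, 0.998, 0.0, 0.002]
force: [-3.8, -0.5, 15.3]
finger_gap: -0.0
t 3.05 tcp [0.51931897 0.12687049 0.12801142] gap -0.0003947679570980267 F [-3.84994725 -0.53193035 15.30863395]
along 0.018712758723700186 tooly ang 82.28153073232062 zaxis [ 3.03954505e-03 -1.23028364e-04 -9.99995373e-01]
delta tool norm [ 1.38933683e-02 -1.28694840e-02  6.84584965e-05]
```

Contact at z = 0.128, with 15 N. I'll back off 1 mm and sweep right.

```bash
python3 -m inch '[[1,[0,0,-0.01],[0,0,0]],[1,[0,-0.06,-0.01],[0,0,0]],[1,[0,-0.14,-0.01],[0,0,0]],[1,[0,-0.22,-0.01],[0,0,0]],[1,[0,-0.3,-0.01],[0,0,0]],[1,[0,-0.38,-0.01],[0,0,0]],[1,[0,-0.46,-0.01],[0,0,0]],[1,[0,-0.54,-0.01],[0,0,0]]]';python3 go.py .1 .128;  python3 -m inch '[[1,[0,-0.08,0],[0,0,0]],[1,[0,-0.16,0],[0,0,0]],[1,[0,-0.24,0],[0,0,0]],[1,[0,-0.32,0],[0,0,0]],[1,[0,-0.32,0],[0,0,0]]]'; python3 go.py .1 .128
```

```text
t: 3.85
tcp_pos: [0.5132, 0.0744, 0.1281]
tool_rot: [0.068, 0.998, 0.001, 0.003]
force: [1.6, 6.0, 8.8]
finger_gap: -0.001
t 3.85 tcp [0.51324548 0.07437385 0.12808696] gap -0.0012647426158498654 F [1.63022203 5.99373215 8.78863676]
along 0.0715492776633776 tooly ang 82.19308496658977 zaxis [ 0.00568269  0.00239765 -0.99998098]
delta tool norm [ 2.39558154e-02 -2.84541170e-01 -1.52997301e-04]
t: 4.35
tcp_pos: [0.5087, 0.0417, 0.1281]
tool_rot: [0.068, 0.998, 0.001, 0.002]
force: [0.4, 2.4, 9.7]
finger_gap: 0.003
t 4.35 tcp [0.50868784 0.04169763 0.12807218] gap 0.0029590745656474207 F [0.41289745 2.444718   9.71433801]
along 0.10454160314212983 tooly ang 82.17403376329693 zaxis [ 4.96318159e-03  9.38932012e-04 -9.99987243e-01]
delta tool norm [0.02320681 0.04537562 0.00068355]
```

It is in contact at 72 and 105 mm, so milestone 2 is covered. Carrying on, with smaller steps near the expected notch.

```bash
python3 -m inch '[[1,[0.01,-0.08,0],[0,0,0]],[1,[0.02,-0.16,0],[0,0,0]],[1,[0.02,-0.24,0],[0,0,0]],[1,[0.02,-0.32,0],[0,0,0]],[1,[0.02,-0.4,0],[0,0,0]],[1,[0.02,-0.48,0],[0,0,0]],[1,[0.02,-0.56,0],[0,0,0]],[1,[0.02,-0.64,0],[0,0,0]],[1,[0.02,-0.7,0],[0,0,0]],[1,[0.02,-0.75,0],[0,0,0]]]';python3 go.py .214 .128;  for i in 1 2 3 4 5 6; do python3 -m inch '[[1,[0,-0.025,0],[0,0,0]],[1,[0,-0.05,0],[0,0,0]],[1,[0,-0.05,0],[0,0,0]]]' >/dev/null; python3 go.py .214 .128|head -2; done
```

```text
t: 5.35
tcp_pos: [0.4963, -0.0312, 0.128]
tool_rot: [0.068, 0.998, 0.001, 0.002]
force: [1.3, 7.2, 11.4]
finger_gap: -0.002
t 5.35 tcp [ 0.49634043 -0.03124358  0.12799713] gap -0.0016813293219386841 F [ 1.31796531  7.17018831 11.39332929]
along 0.17848088193039405 tooly ang 82.1523794369347 zaxis [ 0.00445139  0.00234311 -0.99998735]
delta tool norm [-0.00182011 -0.35518848 -0.00106161]
t 5.65 tcp [ 0.49560216 -0.03631461  0.12800505] gap -0.003007422794295458 F [ 1.32820852  6.58795385 10.72193766]
along 0.18360513082660274 tooly ang 82.16139616692831 zaxis [ 0.00425396  0.00187113 -0.9999892 ]
t 5.95 tcp [ 0.49488023 -0.04110336  0.12797842] gap -0.0008780752884622363 F [ 0.57972808  5.2542216  10.88221974]
along 0.18844746866334913 tooly ang 82.16574285758117 zaxis [ 0.0041068   0.00203997 -0.99998949]
t 6.25 tcp [ 0.49406304 -0.0462808   0.12786982] gap -0.00012323321357866237 F [ 1.33305855  5.75349336 10.98586436]
along 0.19368778344753634 tooly ang 82.17761928678293 zaxis [ 0.0037383   0.00165044 -0.99999165]
t 6.55 tcp [ 0.49208771 -0.05248862  0.1264021 ] gap 0.005574245252469263 F [ 0.11188843 -0.21180758 -0.87706936]
along 0.2001049212961465 tooly ang 82.2684206283629 zaxis [ 1.84966876e-04 -3.53093196e-04 -9.99999921e-01]
t 6.85 tcp [ 0.49129974 -0.05751243  0.12608303] gap -0.00026927355719479274 F [-0.47607713  0.18312222  0.05998006]
along 0.20518906237307313 tooly ang 82.24607682895625 zaxis [-4.63478470e-04  2.34474692e-05 -9.99999892e-01]
t 7.15 tcp [ 0.49079519 -0.0623733   0.12628952] gap -0.0003398996753576971 F [ 0.60301556 -0.12054115 -0.20992854]
along 0.21007363161859757 tooly ang 82.25415602769745 zaxis [ 4.99770303e-05 -6.32738540e-05 -9.99999997e-01]
```

The force fell to zero and the tip dropped between 194 and 200 mm, so this is the notch. I'll centre at 214 mm and press down.

```bash
python3 -m inch '[[1,[0,-0.04,0],[0,0,0]],[1,[0,-0.04,0.03],[0,0,0]],[1,[0,-0.04,0.06],[0,0,0]],[1,[0,-0.04,0.07],[0,0,0]],[1,[0,-0.04,0.08],[0,0,0]]]'; python3 go.py .214 .113;python3 -m inch '[[1,[0,0,0.01],[0,0,0]],[1,[0,0,0.02],[0,0,0]],[1,[0,0,0.03],[0,0,0]],[1,[0,0,0.04],[0,0,0]],[1,[0,0,0.04],[0,0,0]]]'; python3 go.py .214 .113
```

```text
t: 7.65
tcp_pos: [0.4903, -0.0661, 0.1185]
tool_rot: [0.067, 0.998, -0.0, 0.0]
force: [-1.3, 0.6, 4.6]
finger_gap: -0.002
t 7.65 tcp [ 0.49030748 -0.06611907  0.1184696 ] gap -0.0022221085530327246 F [-1.26505757  0.63218192  4.61523787]
along 0.21385096083312433 tooly ang 82.29622218670977 zaxis [ 8.59376811e-05 -3.42487162e-04 -9.99999938e-01]
delta tool norm [-0.01395073 -0.00148123  0.05469828]
t: 8.15
tcp_pos: [0.4903, -0.0661, 0.1142]
tool_rot: [0.067, 0.998, -0.0, 0.0]
force: [-0.4, -1.8, 4.1]
finger_gap: -0.0
t 8.15 tcp [ 0.49029541 -0.06611225  0.11424914] gap -0.00010336482411048697 F [-0.39304811 -1.79206725  4.10215762]
along 0.2138458257000279 tooly ang 82.28394801440652 zaxis [ 1.12850675e-04 -2.08010228e-04 -9.99999972e-01]
delta tool norm [-0.01408528 -0.00154517  0.01249366]
```

Key down about 6 mm. I'll look at the drawer.

```bash
python3 - <<'E'
from h import *
import cv2
p,d=snapshot("top");cv2.imwrite("pics/t2.png",cv2.resize(p[160:330,240:500],None,fx=3,fy=3,interpolation=cv2.INTER_CUBIC))
p,d=snapshot("scene");cv2.imwrite("pics/s2.png",cv2.resize(p[120:340,200:460],None,fx=2.7,fy=2.7,interpolation=cv2.INTER_CUBIC))
E
```

```text
(no output)
```

View pics/t2.png

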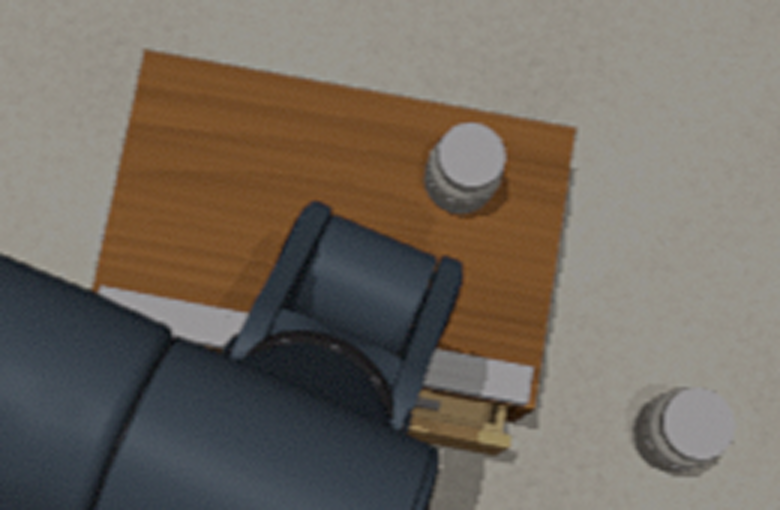

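View pics/s2.png

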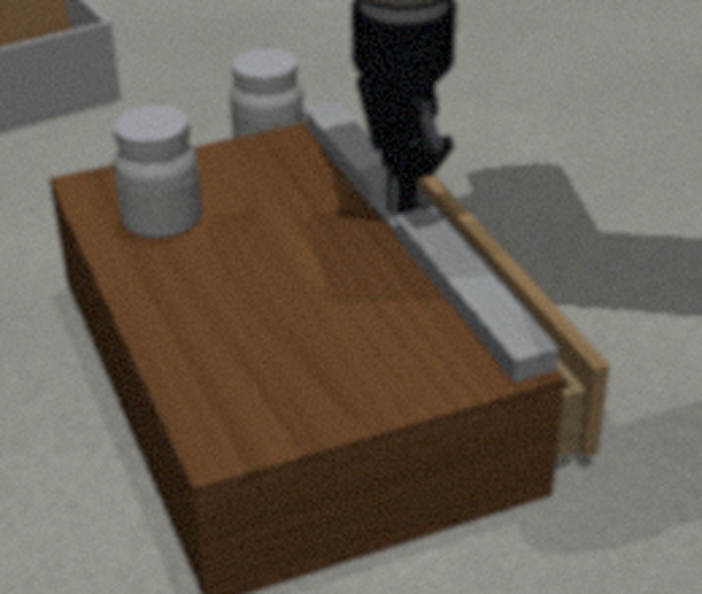

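The drawer has sprung out: its front shows as a pale panel from crop (425,185) to (605,365), clear of the strip. I'll lift the hand straight up and away.

```bash
python3 -m inch '[[1,[0,0,-0.05],[0,0,0]],[1,[0,0,-0.2],[0,0,0]],[1,[0,0,-0.5],[0,0,0]],[1,[0,0,-1],[0,0,0]],[1,[0,0,-1],[0,0,0]],[1,[0,0,-1],[0,0,0]]]'; python3 -m inch '[[1,[0,0.3,-0.2],[0,0,0]],[1,[0,0.7,-0.5],[0,0,0]],[1,[0,1,-0.5],[0,0,0]],[1,[0,1,-0.5],[0,0,0]]]'; python3 -m inch '[[1,[0,0.4,0],[0,0,0]],[1,[0,0.8,0],[0,0,0]],[1,[0,1,0],[0,0,0]],[1,[0,1,0],[0,0,0]],[1,[0,1,0],[0,0,0]]]'; python3 -m inch '[[1,[0,0.4,0],[0,0,0]],[1,[0,0.8,0],[0,0,0]],[1,[0,1,0],[0,0,0]],[1,[0,1,0],[0,0,0]],[1,[0,1,0],[0,0,0]]]'
python3 - <<'E'
from h import *
import cv2
p,d=snapshot("top");cv2.imwrite("pics/t3.png",p);cv2.imwrite("pics/t3c.png",cv2.resize(p[160:330,240:500],None,fx=3,fy=3,interpolation=cv2.INTER_CUBIC))
q=cv2.imread("pics/top0.png")
# shift of the three loose things
for n,(x,y) in dict(jt=(396,214),js=(468,303),ct=(181,267)).items():
    t=q[y-18:y+18,x-18:x+18];r=cv2.matchTemplate(p[y-28:y+28,x-28:x+28],t,cv2.TM_CCOEFF_NORMED);_,m,_,l=cv2.minMaxLoc(r);print(n,m,l[0]-10,l[1]-10)
E
```

```text
t: 8.85
tcp_pos: [0.4907, -0.0659, 0.2154]
tool_rot: [0.067, 0.998, -0.0, 0.001]
force: [-0.1, -0.4, -0.5]
finger_gap: -0.002
t: 9.25
tcp_pos: [0.5029, 0.0364, 0.2634]
tool_rot: [0.065, 0.998, 0.001, -0.001]
force: [-0.1, 0.2, -0.4]
finger_gap: 0.003
t: 9.75
tcp_pos: [0.5161, 0.1316, 0.2626]
tool_rot: [0.067, 0.998, -0.001, -0.002]
force: [0.3, -0.3, 0.5]
finger_gap: -0.004
t: 10.25
tcp_pos: [0.5302, 0.2297, 0.2635]
tool_rot: [0.068, 0.998, -0.001, -0.001]
force: [-0.2, 0.5, 0.2]
finger_gap: -0.0
jt 0.9979912042617798 0 0
js 0.9980075359344482 0 0
ct 0.3453550934791565 -10 -9
```

View pics/t3c.png

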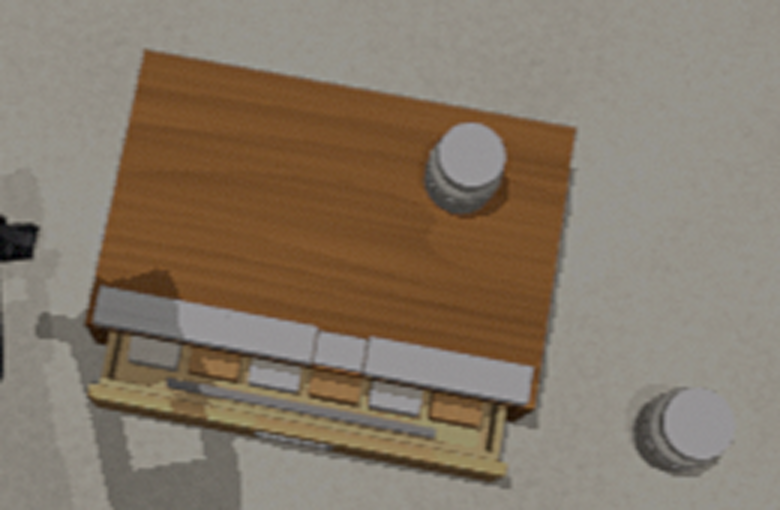

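The drawer is open along the whole front, with its front panel from crop (90,390) to (505,470), and the jars have not moved. The carton match is poor, possibly because the arm hides it, so I'll check that along with the drawer opening and the key's height.

```bash
python3 - <<'E'
from h import *
import cv2
p,d=snapshot("scene");cv2.imwrite("pics/s3.png",p);q=cv2.imread("pics/scene0.png")
for n,(x,y) in dict(ct=(507,388),jt=(258,184),js=(298,155)).items():
    t=q[y-30:y+30,x-25:x+25];r=cv2.matchTemplate(p[y-40:y+40,x-35:x+35],t,cv2.TM_CCOEFF_NORMED);_,m,_,l=cv2.minMaxLoc(r);print(n,m,l[0]-10,l[1]-10)
p,d=snapshot("top")
n=np.array([-.99091,.13453])
# key depth, 7x5 px patch about crop (340,352)/3
def h(cx,cy):
    u,v=240+cx/3,160+cy/3;ui,vi=round(u),round(v);return pxd("top",ui,vi,np.median(d[vi-2:vi+3,ui-3:ui+4]))
print("key",h(340,352),"strip",h(250,333),h(450,375))
L=np.array([.52046,.1456])
for cx,cy in((92,392),(200,415),(300,436),(503,473)): # front outer top edge of drawer, z guess .108
    w=px2w("top",240+cx/3,160+cy/3,.105);print("front edge",w[:2],"ahead of strip centre",(w[:2]-L)@n, "opening ~",(w[:2]-L)@n-.017)
E
```

```text
ct 0.991888165473938 0 0
jt 0.9930504560470581 0 0
js 0.9937068819999695 0 0
key [ 0.49072358 -0.0663977   0.11967658] strip [0.50111496 0.01225408 0.12824013] [ 0.47350159 -0.16202027  0.12783318]
front edge [0.44616171 0.14624302] ahead of strip centre 0.07370942740612202 opening ~ 0.05670942740612202
front edge [0.43092767 0.0512305 ] ahead of strip centre 0.07602295224617656 opening ~ 0.059022952246176555
front edge [ 0.41715608 -0.03624093] ahead of strip centre 0.07790182596876229 opening ~ 0.060901825968762285
front edge [ 0.39422548 -0.21232782] ahead of strip centre 0.07693501643205486 opening ~ 0.05993501643205486
```

View pics/s3.png

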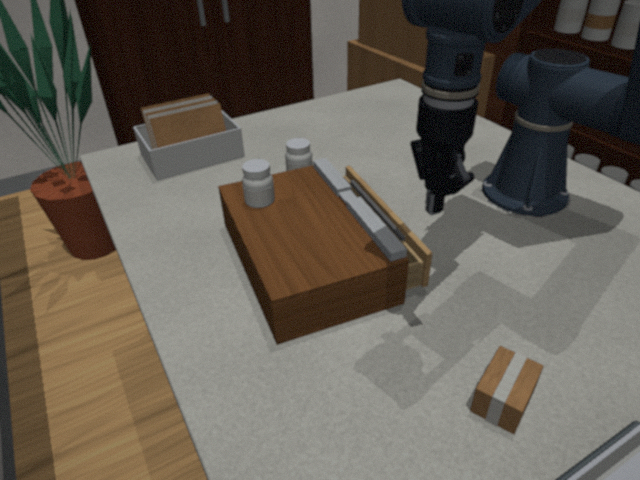

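The hand is in free air at (435,205) and the drawer is open. The carton at (507,388) and both jars haven't shifted by a pixel. The key is back up, at 8 mm below the strip top. Handing in.

```bash
python3 -c "
from station import *
print(sense()['force']);print(sign_off())"
```

```text
[-0.93103519 -0.34638477 -0.02769746]
the job is handed in; nothing more can be done
None
```

The drawer is open by about 57–61 mm as measured in the top view. I handed the job in at about 10.5 s of the 51 s allowed.

- **Sweep:** I touched the strip 19 mm from its left end with the fingers closed, then swept right while touching, with a contact force of about 9–11 N. The force fell to zero and the tip dropped between 194 and 200 mm, which matched the notch seen in the images at about 191–237 mm.
- **Press:** I pressed the key down about 6 mm at 214 mm from the left end. The next pictures showed the drawer sprung open.
- **Last checks:** The key is back up, 8 mm below the strip's top. The hand is in free air with the force reading near zero (noise about 1 N). Both jars and the carton show no pixel shift in the scene view.
- **Failed check:** My first carton check, in the top view, found no match. I think the arm was hiding it there; the scene camera shows the carton unmoved.

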